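Check in the blue-capped vial

TASK

Check in the vial with the blue cap: with the fingertips press gently on top of its cap until it sinks clearly into its well (at least 6 of the 10 mm of spring travel), keep it down for about a second, then let it spring back and withdraw well clear of it, 12 cm or more. Do not pinch or lift it, and leave the other two vials and the things around the rack untouched.

Things in the scene. Friction and masses are not known exactly. Their poses are not given: they have to be found in the camera images.
- rack: Grey vial check-in rack fixed to the desk, foot 76 x 216 mm, 34 mm high. Origin: centre of its underside, z up, y along its row of three wells at y = +65, 0, -65 mm (26.5 mm wide, one vial each). Each vial stands on a sprung switch seat 15 mm above the desk, with 19 mm of it inside the well.
- blue_vial: Small glass vial, the one with the BLUE screw cap, the one to press, standing upright and loose in one of the rack's three wells (which one varies). 23 mm in diameter, 42 mm tall, cap 20 mm across. Origin: centre of its underside, z up; its yaw means nothing.
- blue_vial_top (a point): Centre of the flat top of the blue cap, 42 mm above the vial's underside (57 mm above the desk while unpressed). Pressed, vial and seat sink straight down, 10 mm at most: movement begins at 1.5 N and takes 0.5 N more per mm (4.5 N at 6 mm, 6.5 N at the stop); released, they spring back up. More than 25 N is too hard.
- white_vial: Small glass vial, white screw cap, leave alone, standing upright and loose in one of the rack's three wells (which one varies). 23 mm in diameter, 48 mm tall, cap 20 mm across. Origin: centre of its underside, z up; its yaw means nothing. Its top is 63 mm above the desk.
- black_vial: Small glass vial, black screw cap, leave alone, standing upright and loose in one of the rack's three wells (which one varies). 23 mm in diameter, 48 mm tall, cap 20 mm across. Origin: centre of its underside, z up; its yaw means nothing. Its top is 63 mm above the desk.
- objective: Spare white and black microscope objective standing just behind the rack, 34 mm in diameter, 46 mm tall, loose, leave alone. Origin: centre of its underside.
- dish: Clear petri dish lying at the rack's left (+y) end, 60 mm in diameter, 12 mm high, loose, leave alone. Origin: centre of its underside.
- mount: Green resin specimen mount (disc) lying in front of the rack, 32 mm in diameter, 17 mm high, loose, leave alone. Origin: centre of its underside.
Things that resemble listed ones, but are neither listed nor needed, are in the scene too. Leave any red look-alike of the blue_vial alone.

How it is judged:
By the outcome, as a careful person would: the job done as asked, in the order asked, and still so for the second after the job is handed in, with the robot touching nothing.
It also fails if it takes over 29 s, if anything falls off the work surface, if the arm or the gripper's body presses on something with over 40 N, if the wrist force passes 120 N, or if a joint passes its speed limit or range.

ROBOT

A 7-joint arm with a two-finger parallel gripper is mounted at the origin on a cart in front of the work surface, level with it; the furniture and walls round the work are solid. World frame = base frame: x ahead of the robot, y to its left, z up, the work surface at z = 0. Lengths are in mm, angles in rad, forces in N, time in s.
With the tool pointing down it reaches from about 425 to 875 mm from the base axis. Payload 9.9 kg.
Tool frame: the origin (TCP) lies at the very end of the fingers, on their centre line; the grasp point (between the pads) lies 19 mm behind it; z points along the fingers, y is the line along which they close (so a half turn about z gives the same grasp; the last joint's range is limited). The gripper opens to 85 mm and grips with 20 to 120 N. Pads are 22 mm wide; open, the fingers measure 114 mm over their backs; the gripper's body (76 mm by 85 mm) begins 54 mm behind the grasp point. The pads swing forward as they close: fully open they stand 13 mm farther back than shut.
Start: joints at [-1.332, 0.576, 0.025, 1.437, -0.015, 1.129, -0.057], TCP at [214.118, 640.142, 231.289] pointing down, gripper open.
Joint ranges: [-2.76, 2.76], [-0.34, 2.15], [-1.52, 1.57], [0.19, 2.46], [-1.09, 4.23], [0.17, 1.99], [-2.82, 2.82]. Speed limits (rad/s): [2.22, 2.22, 3.01, 3.01, 3.14, 3.14, 3.14].

INTERFACE

Orientations are given as a unit quaternion [x, y, z, w].
In Python, from plant import bot gives the robot as it stands. The module is installed in compiled form; this text tells all that it offers.
- The arm moves only by the tool move_arm, never from a script. Its argument "rows" is a list of rows, each an object with "xyz": the shift along the world's x, y, z scaled (see below), a list of three; "turn": the turn, a rotation vector about the world's x, y, z scaled (see below), a list of three; "grip": the opening, from -1 (shut) to 1 (fully open). A call has 1 to 10 rows; each row is the pose to reach, as a shift and turn from the pose commanded when the call began; what a row does not reach only later rows make up. The controller multiplies each number of a shift by 0.4 m and each number of a turn by pi/4 rad. A row lasts 1/8 s, in which the tool goes at most 62.5 mm and 10.7 degrees, less where a joint would pass 70% of its speed; a pose out of reach is approached as far as the arm can. A call with a number of a shift or a turn outside -1 to 1 is refused whole. A call with a gripper value outside its range is refused whole. The fingers move at their own pace and stop on an object; the grip force is fixed at half the most. Time passes only in rows, so rows that repeat a pose let the fingers close. It gives the time, the measured TCP pose, the force, the opening and the grip force at its end, in the units of the state.
- bot.get_state(): the state, without advancing time (a new reading comes with each control period).
- bot.snapshot(name): name is "side" or "top" or "wrist"; returns a dict with "color" (400x640x3 uint8, red, green, blue), "mtx" (3x3 intrinsics, pixels), "pose" (4x4, takes a point from camera to world coordinates). Camera axes: x right, y down, z forward; pixel columns grow to the right and rows downward; lengths in mm; the calibration is good to about 2 mm. A picture is of the moment at which its call begins. There is no depth.
- bot.sign_off(): hands the job in; it is judged then, once.
Trained networks look in the newest picture that a camera, given by its name, has taken for a name from the list of things; names that differ only in an ending like _2 or _b are one class to them, and where a whole thing is asked for, a point or a joint stands for the part that bears it (a point fixed in the world has none). Each returns a list of dicts, best first, with "p" (0 to 1); they miss things now and then, are a little off and sometimes report something else, mostly with a low value. They report only what shows in the picture. A call takes as long as a camera call. They do not tell look-alikes from the thing itself.
- bot.spot_in(camera, label): "centre" ([column, row] in pixels, amid what is visible of it).
The state is a dict: "t": time; "q": joint angles; "dq": joint speeds; "joint_efforts": joint torques, N m; "eef_pos": TCP position; "tcp_rot": TCP orientation; "ft_force": force on the tool from outside, world axes, zero at the start; "torque": the same for the moment, N m; "grip_width": finger opening in mm; "gripper_force": force on a finger pad.
Only numpy, scipy, OpenCV 4.12 (cv2) and the standard library are available. Lean on these libraries where they do the work, as an engineer would, in place of code of your own. Each camera call takes 0.05 s, during which the arm holds its last target. There are 200 camera calls.

## Working session

There is one attempt and no reset: what is moved stays moved. The work goes in short steps, Python scripts to look and compute and a tool call to move; the robot and the scene stay as the last step left them, time stands still between calls to the robot, and variables do not carry over. Pictures are saved under pics/ and viewed, at most 10 in all, crops included, and the job is handed in when it is done.

Besides the shell and the picture viewer there is one more tool, called after "Emit:" as a command line: name --argument value ..., lists and objects as JSON in quotes. move_arm: Moves the arm, as the interface text tells. Shifts and turns lie within -1 to 1; 1 stands for 0.4 m of shift or pi/4 rad of turn. Its arguments: {"type":"object","properties":{"rows":{"type":"array"}},"required":["rows"]}

```bash
mkdir -p pics; cat > h.py <<'E'
import numpy as np, cv2
from plant import bot
def ray(s,px,z):
    K,T=np.array(s["mtx"]),np.array(s["pose"])
    d=T[:3,:3]@np.linalg.inv(K)@[px[0],px[1],1]; o=T[:3,3]
    return (o+d*(z-o[2])/d[2]).round(1)
E
python3 - <<'E'
from h import *
print(bot.get_state()["eef_pos"],bot.get_state()["tcp_rot"],bot.get_state()["t"])
for c in ("top","side"):
    s=bot.snapshot(c); cv2.imwrite(f"pics/{c}0.png",s["color"][...,::-1])
    for l,z in (("blue_vial",40),("blue_vial_top",57),("white_vial",63),("black_vial",63),("rack",34)):
        for d in bot.spot_in(c,l)[:3]: print(c,l,np.round(d["centre"]),round(d["p"],2),ray(s,d["centre"],z))
E
```

```text
[213.96138785 639.70204328 230.43389933] [ 1.60677424e-01  9.87006614e-01 -8.35783258e-04 -9.87393457e-05] 0.0
top blue_vial [360. 207.] 0.41 [538.4  15.4  40. ]
top blue_vial_top [362. 204.] 0.62 [543.3  12.6  57. ]
top blue_vial_top [394. 248.] 0.58 [439.9 -56.6  57. ]
top white_vial [388. 202.] 0.55 [545.1 -45.5  63. ]
top white_vial [360. 205.] 0.43 [540.1  17.8  63. ]
top rack [359. 211.] 0.62 [529.8  18.3  34. ]
side blue_vial [273. 304.] 0.87 [437.4 -91.4  40. ]
side blue_vial [326. 239.] 0.47 [543.4  23.   40. ]
side blue_vial_top [328. 243.] 0.77 [540.1  -4.6  57. ]
side blue_vial_top [275. 303.] 0.61 [ 439.4 -105.7   57. ]
side white_vial [342. 267.] 0.87 [546.8 -65.8  63. ]
side black_vial [310. 212.] 0.61 [525.2  68.8  63. ]
side rack [327. 262.] 0.78 [533.8 -22.   34. ]
```

View pics/top0.png

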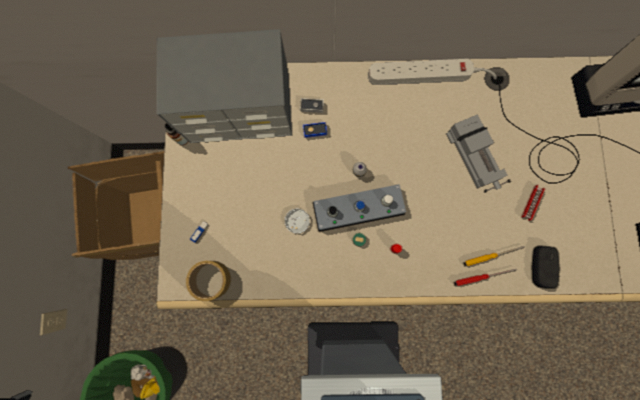

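View pics/side0.png

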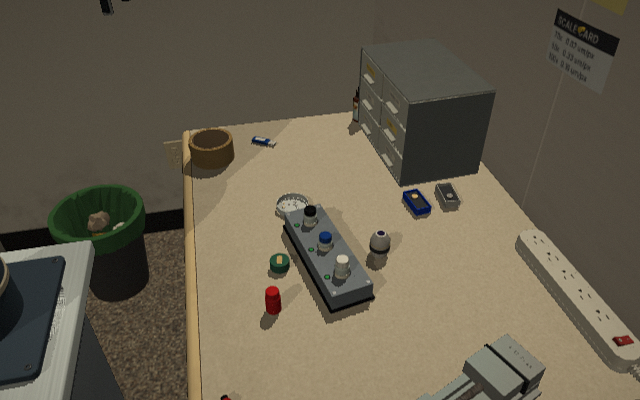

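Blue-cap candidates are the vial in the middle well (top 360,206; side 325,240) and a vial standing loose in front of the rack (top 397,249; side 273,300). The loose one is red, so the middle-well vial is the one meant. I'll confirm that in a crop and triangulate its position.

```bash
python3 - <<'E'
from h import *
out=[];rays=[]
for c,(u,v) in (("top",(360,206)),("side",(325,239))):
    s=bot.snapshot(c); im=s["color"][...,::-1].copy()
    hsv=cv2.cvtColor(im,cv2.COLOR_BGR2HSV)
    m=cv2.inRange(hsv,(105,130,40),(130,255,255)); w=np.zeros_like(m); w[v-20:v+20,u-20:u+20]=1; m*=w
    ys,xs=np.nonzero(m); px=(xs.mean(),ys.mean()); print(c,px,len(xs),ys.min(),ys.max(),xs.min(),xs.max(),ray(s,px,55),np.array(s["pose"])[:3,3].round())
    T=np.array(s["pose"]);d=T[:3,:3]@np.linalg.inv(s["mtx"])@[*px,1];d/=np.linalg.norm(d);rays.append((T[:3,3],d))
    out.append(cv2.resize(im[v-40:v+40,u-40:u+40],(400,400),interpolation=cv2.INTER_CUBIC))
A=sum(np.eye(3)-np.outer(d,d) for o,d in rays);b=sum((np.eye(3)-np.outer(d,d))@o for o,d in rays)
print(np.linalg.solve(A,b))
cv2.imwrite("pics/crop.png",np.hstack(out))
E
```

```text
top (np.float64(360.1041666666667), np.float64(204.6875)) 48 201 208 357 364 [541.1  17.   55. ] [412.  91. 906.]
side (np.float64(324.35849056603774), np.float64(236.70754716981133)) 106 232 242 319 330 [537.6  13.6  55. ] [ 401. -579.  616.]
[539.99230771  16.92972314  51.95120766]
```

View pics/crop.png

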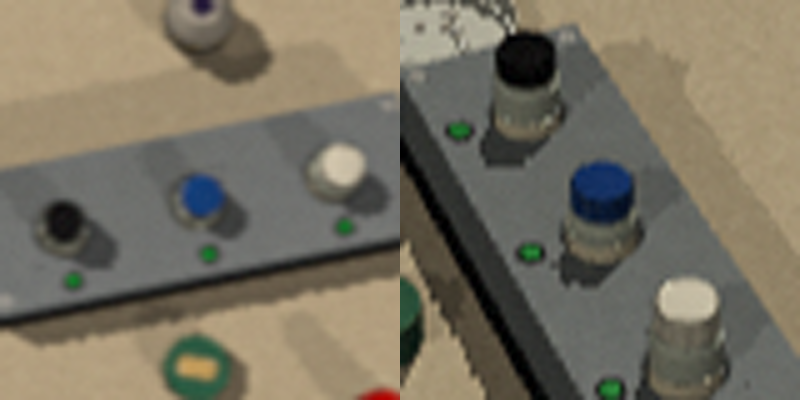

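Emit:
move_arm --rows '[{"xyz": [0.08, -0.15, 0], "turn": [0, 0, 0], "grip": -1}, {"xyz": [0.16, -0.3, 0], "turn": [0, 0, 0], "grip": -1}, {"xyz": [0.23, -0.45, 0], "turn": [0, 0, 0], "grip": -1}, {"xyz": [0.3, -0.58, 0], "turn": [0, 0, 0], "grip": -1}, {"xyz": [0.38, -0.72, 0], "turn": [0, 0, 0], "grip": -1}, {"xyz": [0.42, -0.8, 0], "turn": [0, 0, 0], "grip": -1}, {"xyz": [0.42, -0.8, 0], "turn": [0, 0, 0], "grip": -1}, {"xyz": [0.42, -0.8, 0], "turn": [0, 0, 0], "grip": -1}]'

```text
t: 1.7
eef_pos: [382.0, 320.8, 231.5]
tcp_rot: [0.161, 0.987, 0.0, -0.0]
ft_force: [-0.8, 1.2, 0.5]
grip_width: 0.1
gripper_force: 0.0
```

The crop shows the blue cap on the middle vial, with black on one side and white on the other. The target is about (540, 16).

Emit:
move_arm --rows '[{"xyz": [0.07, -0.13, 0], "turn": [0, 0, 0], "grip": -1}, {"xyz": [0.14, -0.27, 0], "turn": [0, 0, 0], "grip": -1}, {"xyz": [0.21, -0.4, 0], "turn": [0, 0, 0], "grip": -1}, {"xyz": [0.28, -0.54, 0], "turn": [0, 0, 0], "grip": -1}, {"xyz": [0.35, -0.67, 0], "turn": [0, 0, 0], "grip": -1}, {"xyz": [0.395, -0.762, 0], "turn": [0, 0, 0], "grip": -1}, {"xyz": [0.395, -0.762, -0.12], "turn": [0, 0, 0], "grip": -1}, {"xyz": [0.395, -0.762, -0.25], "turn": [0, 0, 0], "grip": -1}, {"xyz": [0.395, -0.762, -0.3], "turn": [0, 0, 0], "grip": -1}, {"xyz": [0.395, -0.762, -0.3], "turn": [0, 0, 0], "grip": -1}]'

```text
t: 2.95
eef_pos: [539.4, 17.1, 109.7]
tcp_rot: [0.159, 0.987, -0.0, -0.002]
ft_force: [0.1, 0.5, 1.0]
grip_width: 0.6
gripper_force: 0.0
```

```bash
python3 - <<'E'
from h import *
out=[]
for c in ("wrist","side"):
    s=bot.snapshot(c); im=s["color"][...,::-1].copy()
    hsv=cv2.cvtColor(im,cv2.COLOR_BGR2HSV)
    m=cv2.inRange(hsv,(105,130,40),(130,255,255))
    n,l,st,ce=cv2.connectedComponentsWithStats(m)
    for i in range(1,n):
        if st[i,4]>30: print(c,st[i],ce[i].round(1),ray(s,ce[i],57))
    out.append(im if c=="wrist" else cv2.resize(im[160:310,240:400],(427,400)))
cv2.imwrite("pics/near.png",cv2.resize(np.hstack(out),(800,300)))
st=bot.get_state(); print(st["eef_pos"],st["ft_force"],st["t"])
E
```

```text
wrist [305 208  29  30 688] [318.7 222.6] [539.   17.6  57. ]
wrist [472 331  52  37 648] [499.8 344.9] [677.5 116.5  57. ]
side [252 137  17   7  45] [259.9 140.6] [473.9 321.4  57. ]
side [403 189  28  27 271] [416.2 203.5] [710.1  58.1  57. ]
side [319 232  12  11 109] [324.5 236.8] [537.3  11.2  57. ]
[540.78718022  16.49852454 111.84490732] [-0.00061613 -0.03423266  0.18085935] 3.05
```

View pics/near.png

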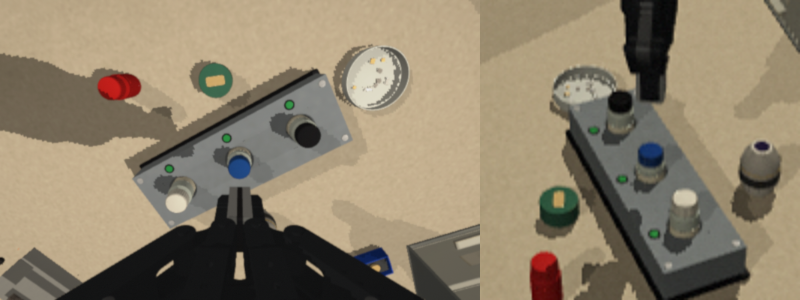

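The wrist picture shows the blue cap at (319,223), directly under the closed fingertips and lined up with the TCP. I'll descend in small steps and watch the force.

Emit:
move_arm --rows '[{"xyz": [0, 0, -0.06], "turn": [0, 0, 0], "grip": -1}, {"xyz": [0, 0, -0.11], "turn": [0, 0, 0], "grip": -1}, {"xyz": [0, 0, -0.125], "turn": [0, 0, 0], "grip": -1}, {"xyz": [0, 0, -0.13], "turn": [0, 0, 0], "grip": -1}, {"xyz": [0, 0, -0.135], "turn": [0, 0, 0], "grip": -1}, {"xyz": [0, 0, -0.14], "turn": [0, 0, 0], "grip": -1}, {"xyz": [0, 0, -0.14], "turn": [0, 0, 0], "grip": -1}]'

```text
t: 3.92
eef_pos: [540.6, 15.4, 55.6]
tcp_rot: [0.161, 0.987, 0.0, 0.001]
ft_force: [-0.2, -0.0, 1.5]
grip_width: 0.0
gripper_force: 1.0
```

Emit:
move_arm --rows '[{"xyz": [0, 0, -0.005], "turn": [0, 0, 0], "grip": -1}, {"xyz": [0, 0, -0.01], "turn": [0, 0, 0], "grip": -1}, {"xyz": [0, 0, -0.01], "turn": [0, 0, 0], "grip": -1}]'

```text
t: 4.3
eef_pos: [540.5, 15.3, 51.3]
tcp_rot: [0.161, 0.987, 0.0, 0.0]
ft_force: [1.0, -0.0, 4.7]
grip_width: -0.1
gripper_force: 2.1
```

```bash
python3 - <<'E'
from h import *
F=[];Z=[]
for i in range(5):
    bot.snapshot("wrist"); s=bot.get_state(); F.append(s["ft_force"][2]); Z.append(s["eef_pos"][2])
print(np.round(F,2),np.round(Z,2))
E
```

```text
[4.16 3.68 3.   3.94 4.1 ] [51.39 51.4  51.41 51.41 51.4 ]
```

The cap is in contact and about 5 mm down at roughly 3.8 N. I'll go 3 mm deeper and hold for a bit over a second.

Emit:
move_arm --rows '[{"xyz": [0, 0, -0.004], "turn": [0, 0, 0], "grip": -1}, {"xyz": [0, 0, -0.008], "turn": [0, 0, 0], "grip": -1}, {"xyz": [0, 0, -0.008], "turn": [0, 0, 0], "grip": -1}]'

```text
t: 4.92
eef_pos: [540.4, 15.4, 48.0]
tcp_rot: [0.161, 0.987, 0.0, 0.0]
ft_force: [2.4, -0.3, 6.4]
grip_width: -0.4
gripper_force: 2.9
```

```bash
python3 - <<'E'
from h import *
F=[];Z=[]
for i in range(5):
    c=bot.snapshot("side"); s=bot.get_state(); F.append(s["ft_force"][2]); Z.append(s["eef_pos"][2])
print(np.round(F,2),np.round(Z,2))
cv2.imwrite("pics/press.png",cv2.resize(c["color"][180:300,265:405,::-1],(560,480),interpolation=cv2.INTER_CUBIC))
E
```

```text
[6.2  5.56 6.4  5.02 4.32] [48.12 48.12 48.14 48.16 48.16]
```

View pics/press.png

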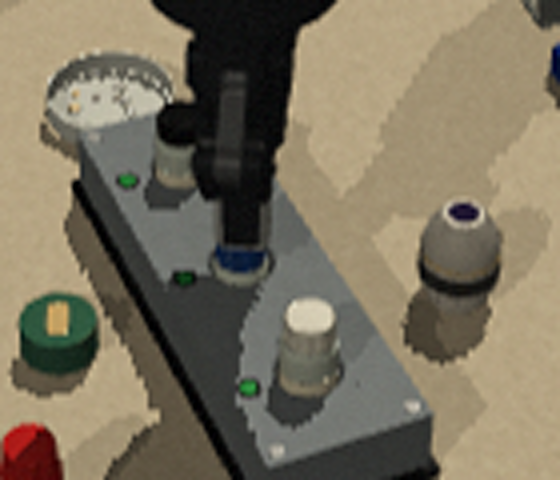

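The cap is seated about 8 mm down at around 5.5 N, and its lamp at crop (183,278) has gone dark. I'll hold a little longer, then rise straight up.

Emit:
move_arm --rows '[{"xyz": [0, 0, 0], "turn": [0, 0, 0], "grip": -1}, {"xyz": [0, 0, 0], "turn": [0, 0, 0], "grip": -1}, {"xyz": [0, 0, 0], "turn": [0, 0, 0], "grip": -1}, {"xyz": [0, 0, 0], "turn": [0, 0, 0], "grip": -1}, {"xyz": [0, 0, 0.012], "turn": [0, 0, 0], "grip": -1}, {"xyz": [0, 0, 0.03], "turn": [0, 0, 0], "grip": -1}, {"xyz": [0, 0, 0.06], "turn": [0, 0, 0], "grip": -1}, {"xyz": [0, 0, 0.15], "turn": [0, 0, 0], "grip": -1}, {"xyz": [0, 0, 0.3], "turn": [0, 0, 0], "grip": -1}, {"xyz": [0, 0, 0.45], "turn": [0, 0, 0], "grip": -1}]'

```text
t: 6.42
eef_pos: [539.1, 15.2, 230.2]
tcp_rot: [0.161, 0.987, -0.0, -0.001]
ft_force: [1.0, 0.3, -0.7]
grip_width: -0.2
gripper_force: 0.0
```

Emit:
move_arm --rows '[{"xyz": [0, 0, 0.05], "turn": [0, 0, 0], "grip": -1}, {"xyz": [0, 0, 0.05], "turn": [0, 0, 0], "grip": -1}, {"xyz": [0, 0, 0.05], "turn": [0, 0, 0], "grip": -1}, {"xyz": [0, 0, 0.05], "turn": [0, 0, 0], "grip": -1}]'

```text
t: 6.92
eef_pos: [539.4, 15.3, 246.9]
tcp_rot: [0.161, 0.987, -0.0, -0.001]
ft_force: [-0.0, -0.7, -0.7]
grip_width: 0.2
gripper_force: 0.0
```

```bash
python3 - <<'E'
from h import *
c=bot.snapshot("side"); s=bot.get_state(); print(s["t"],s["eef_pos"],s["ft_force"])
cv2.imwrite("pics/after.png",cv2.resize(c["color"][180:300,265:405,::-1],(560,480),interpolation=cv2.INTER_CUBIC))
E
```

```text
6.975 [539.47753544  15.29863944 246.96239943] [0.11929007 0.23094475 0.35336138]
```

View pics/after.png

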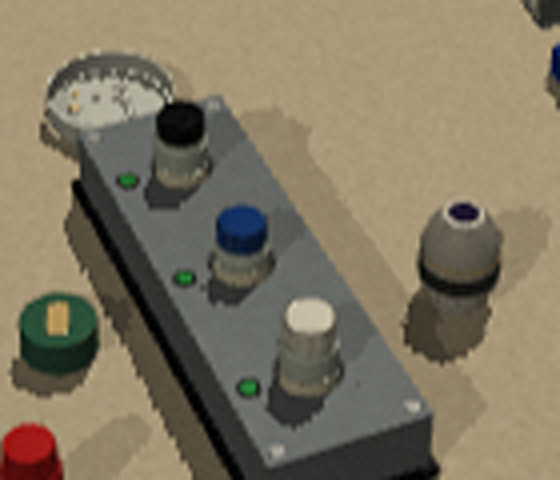

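The blue vial has sprung back upright at crop (242,240), its lamp is green again, and everything else in view is where it was.

```bash
python3 -c "
from plant import bot
print(bot.sign_off())"
```

```text
the job is handed in; nothing more can be done
None
```

I pressed the blue-capped vial about 8 mm down at roughly 5.5 N, held it for about a second, let it spring back, and withdrew about 19 cm above it; the other two vials and the things around the rack look unmoved, and the job is handed in.

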